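# Open the pane cassette and hold its spring follower back at the index

## Robot

A 7-joint arm with a two-finger parallel gripper is mounted at the origin on the work surface. World frame = base frame: x ahead of the robot, y to its left, z up, the work surface at z = 0. Lengths are in m, angles in rad, forces in N, time in s.
With the tool pointing down it reaches from about 0.425 to 0.875 m from the base axis. Payload 4.7 kg.
Tool frame: the origin (TCP) lies between the finger pads; the fingertips stand 14 mm ahead of it and the grasp point (between the pads) lies 5 mm behind it; z points along the fingers, y is the line along which they close (so a half turn about z gives the same grasp; the last joint's range is limited). The gripper opens to 87 mm and grips with 3 to 60 N. Pads are 19 mm wide; open, the fingers measure 117 mm over their backs; the gripper's body (75 mm by 190 mm) begins 51 mm behind the grasp point.
Start: joints at [1.288, 0.321, -0.07, 1.45, 0.023, 1.371, -0.057], TCP at [0.19, -0.622, 0.237] pointing down, gripper open.
Joint ranges: [-2.86, 2.86], [-0.3, 2.09], [-1.38, 1.24], [0.06, 2.45], [-1.56, 4.7], [0.09, 2.05], [-2.69, 2.69]. Speed limits (rad/s): [2.57, 2.57, 3.14, 3.14, 3.14, 3.14, 3.14].

## Interface

Orientations are given as a rotation vector (axis times angle).
In Python, from bench import ctrl gives the robot as it stands.
- The arm moves only by the shell command python3 -m inch 'ROWS' [OPENING] [FORCE]. ROWS is JSON, a list of rows, each a list of 6 numbers: the shift along the world's x, y, z in mm, then the turn, a rotation vector about the world's x, y, z in degrees. In form: [[tx, ty, tz, rx, ry, rz], ...]. A call has 1 to 20 rows; each row is the pose to reach, as a shift and turn from the pose commanded when the call began; what a row does not reach only later rows make up. A row lasts 1/8 s, in which the tool goes at most 62.5 mm and 10.7 degrees, less where a joint would pass 70% of its speed; a pose out of reach is approached as far as the arm can. A call with a gripper value outside its range is refused whole. OPENING is the finger opening in mm, from 0 to 87, set as the call begins (- or left out, the last holds). The fingers move at their own pace and stop on an object; FORCE is the grip in N (left out, the last holds). Time passes only in rows, so rows that repeat a pose let the fingers close. It gives the time, the measured TCP pose, the force, the opening and the grip force at its end, in the units of the state.
- ctrl.get_state(): the state, without advancing time (a new reading comes with each control period).
- ctrl.get_image(name): name is "side" or "top" or "wrist"; returns (picture, depth): 384x512x3 uint8, red, green, blue; 384x512 float32, m along the optical axis (not along the pixel's ray), 0 where there is no reading.
- ctrl.camera_params(name): a dict with "mtx" (3x3 intrinsics, pixels), "T" (4x4, takes a point from camera to world coordinates). Camera axes: x right, y down, z forward; pixel columns grow to the right and rows downward; lengths in m; the calibration is good to about 2 mm. A picture is of the moment at which its call begins: read the wrist's pose just before it. camera_params takes no time and is no camera call; for the wrist camera it gives the pose at the moment of the call.
- ctrl.close_job(): hands the job in; it is judged then, once.
The state is a dict: "time": time; "joint_positions": joint angles; "qd": joint speeds; "joint_torque": joint torques, N m; "position": TCP position; "tool_rot": TCP orientation; "ft_force": force on the tool from outside, world axes, zero at the start; "torque": the same for the moment, N m; "grip_width": opening from 0.0 (shut) to 1.0 (fully open); "grip_force": force on a finger pad.
Only numpy, scipy, OpenCV 4.12 (cv2) and the standard library are available. Lean on these libraries where they do the work, as an engineer would, in place of code of your own. Each camera call takes 0.05 s, during which the arm holds its last target. There are 200 camera calls.

## Task

The cassette for the wiped panes is empty and has to be loaded: with the thin blade, lever its flush blue-framed cover up at the yellow notch (not with the fingers), fold the cover back past upright and lay the blade down on the bench. Then take the orange T handle of the spring follower, pull the follower back until its red-edged push plate is level with the red index clip on the rim, and finish there, still holding it against its spring, so that a colleague can drop the panes in. Do not shift the index clip or disturb the other things on the bench.

Things in the scene. Friction and masses are not known exactly. Their poses are not given: they have to be found in the camera images.
- cassette: Pane cassette bolted to the bench, grey trough 230 long (its x) x 128 wide (y) x 64 mm high; origin: centre of its underside. Inside 214 x 104 mm, floor at 8 mm. The -y wall, 12 mm thick, has a scale on its rim and the yellow notch; the cover's hinge is along +y. Black spring drum at the +x end (to x = 161 mm, 52 mm high); bolted feet to y = +-83 mm, 8 mm high. It does not move.
- notch (a point): Middle of the pry notch in the cassette's -y wall, on the wall's outer face, at cassette x = -60, y = -64 mm: the notch is 50 mm wide along the cassette's x, goes right through the 12 mm wall, and lies between the yellow sill (48 mm above the bench) and the underside of the closed cover (58 mm); this point is 53 mm above the bench. Axes as the cassette's: the blade goes in along +y.
- cover_hinge (a point): Point on the cover's hinge axis straight across from the notch (the axis runs along the cassette's x), 60.5 mm above the bench, at cassette x = -60, y = +62 mm. Fixed to the cassette; axes as the cassette's.
- cover (a joint): Angle of the cover in rad: 0 = closed, lying flush in the rim; grows as its -y edge swings up and over to +y; stop at 1.95. Upright is 1.57. A stiff hinge: it stays at whatever angle it is left; moving its edge takes about 1.5 N. Cover: 226 x 120 x 5 mm plate, clear with a blue frame, no handle, 0.13 kg.
- cover_edge (a point): Lower corner of the cover's free edge at the notch, 119.5 mm from the hinge axis; moves with the cover.
- follower (a joint): Travel of the spring follower in m: 0 = at rest against its stop at the cassette's +x end (push plate's middle at cassette x = +100 mm), grows as it is pulled towards the cassette's -x; end of travel 0.115. A spring pulls it back with 4.8 N at 0, growing by 40 N/m (8.8 N at 0.1).
- follower_grip (a point): Point in the stem of the follower's orange T handle, 50 mm above the bench (its top is at 54). Stem: 16 mm thick along cassette y, 40 mm long in x from push plate to T bar; this point is 22 mm from the push plate's middle. T bar at its -x end: 36 mm along y, 8 mm thick. Carriage below: top at 20 mm, 27 mm at its sides (29 to 43 mm off the middle). Cassette's axes; moves with the follower.
- follower_line (a point): Top of the follower's push plate (white, red top edge, 4 mm thick, 98 mm wide) near its -y end: the line that is read against the index clip; mid-thickness, 56 mm above the bench, 22 mm towards the cassette's +x from follower_grip. Axes as the cassette's.
- index (a joint): Setting of the red index clip along the rim's scale, in m: it equals the value of joint follower at which the push plate is level with it (0.05 to 0.10). Held by friction.
- index_line (a point): White line of the red index clip (12 x 12 mm, up to 76 mm above the bench) astride the -y rim of the cassette, 70 mm above the bench. Axes as the cassette's: the follower is at the mark when follower_line and index_line have the same cassette x.
- blade: Thin filling-knife used as pry blade, 0.09 kg, lying flat: green handle 110 x 22 x 18 mm (along its x from -55 to +55 mm), then a short neck to 66 mm, then a flat steel blade 26 mm wide, 2.5 mm thick, its mid-plane 9 mm above the underside, ending at x = +135 mm. Origin under the middle of the handle, x towards the tip, z up.
- blade_tip (a point): Middle of the blade's tip edge, 135 mm ahead of the blade's origin and 9 mm above its underside. Axes as the blade's.
- foam_bottle: Bystander: white foam bottle with a black pump, 76 mm across, 176 mm high; origin under its centre.
- dust_roller: Bystander: dust roller lying flat, black handle 110 x 24 mm to its -x, blue roller 36 mm across and 100 mm long 85 mm to its +x; origin at the front end of the handle.
- pane_stack: Bystander: stack of clear panes, 95 x 50 x 24 mm; origin under its centre.
- tape_roll: Bystander: yellow roll of tape lying flat, 100 mm across, 25 mm high; origin under its centre.
- solvent_tin: Bystander: closed tin, 66 mm across, 120 mm high; origin under its centre.
- brush_pot: Bystander: grey pot with two brushes standing in it, 72 mm across, 95 mm high, brushes to 180 mm; origin under its centre.
Not all that is in view belongs to the job. Of the things like the blade, leave any that is brown or purple; of the rest the larger one is meant.

How it is judged:
By the outcome, as a careful person would: the job done as asked, in the order asked, and still so for the second after the job is handed in, while the arm keeps its last pose, push and grip.
It also fails if it takes over 58 s, if anything falls off the work surface, if the arm or the gripper's body presses on something with over 40 N, if the wrist force passes 120 N, or if a joint passes its speed limit or range.

## Working session

There is one attempt and no reset: what is moved stays moved. The work goes in short steps, Python scripts to look and compute and a shell command to move; the robot and the scene stay as the last step left them, time stands still between calls to the robot, and variables do not carry over. Pictures are saved under pics/ and viewed, at most 11 in all, crops included, and the job is handed in when it is done.

```bash
ls; mkdir -p pics
python3 - <<'E'
from bench import ctrl
import cv2, numpy as np
s=ctrl.get_state();print(s['time'],s['position'],s['tool_rot'],s['grip_width'])
for n in ['top','side']:
    im,d=ctrl.get_image(n);cv2.imwrite(f'pics/{n}0.png',im[:,:,::-1]);np.savez(f'pics/{n}0.npz',im=im,d=d,**ctrl.camera_params(n))
    print(n,ctrl.camera_params(n))
E
```

```text
pics
0.0 [ 0.18989948 -0.62107475  0.23546194] [-3.10517035e+00 -4.64338032e-01  6.13738127e-04] 1.0037756999821312
top {'mtx': array([[454.9513803 ,   0.        , 251.06206355],
       [  0.        , 454.9513803 , 194.34156532],
       [  0.        ,   0.        ,   1.        ]]), 'T': array([[-0.01149837, -0.99603743,  0.08818853,  0.33028213],
       [-0.99987022,  0.0104576 , -0.01225459, -0.06536529],
       [ 0.01128379, -0.088318  , -0.99602842,  1.43753244],
       [ 0.        ,  0.        ,  0.        ,  1.        ]])}
side {'mtx': array([[358.28270792,   0.        , 256.30037204],
       [  0.        , 358.28270792, 189.2346458 ],
       [  0.        ,   0.        ,   1.        ]]), 'T': array([[-0.99835257, -0.02899951,  0.0495093 ,  0.4109911 ],
       [-0.05504626,  0.72753296, -0.68386088,  0.8107287 ],
       [-0.01618802, -0.68545957, -0.72793072,  1.01928574],
       [ 0.        ,  0.        ,  0.        ,  1.        ]])}
```

View pics/top0.png

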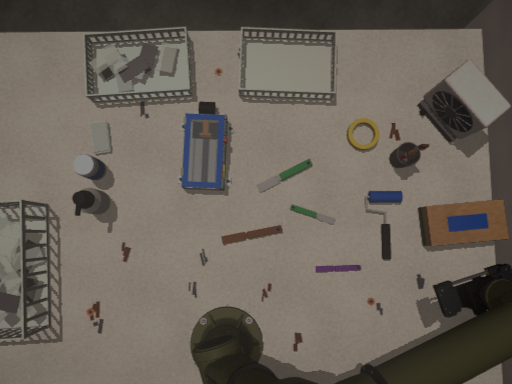

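View pics/side0.png

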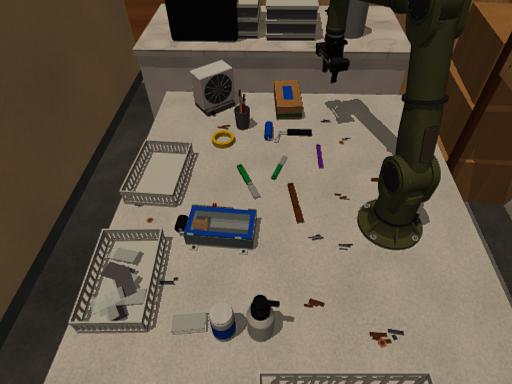

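```bash
cat > h.py <<'E'
import numpy as np, cv2
def ray(uv,K,T,z):
    uv=np.atleast_2d(np.asarray(uv,float)); r=np.c_[uv,np.ones(len(uv))]@np.linalg.inv(K).T@T[:3,:3].T
    o=T[:3,3]; z=np.broadcast_to(z,len(uv)); return o+r*((z-o[2])/r[:,2])[:,None]
def proj(P,K,T):
    c=(np.atleast_2d(P)-T[:3,3])@T[:3,:3]; q=c@K.T; return q[:,:2]/q[:,2:]
def blobs(im,lo,hi,amin=15):
    hsv=cv2.cvtColor(im,cv2.COLOR_RGB2HSV); m=cv2.inRange(hsv,np.array(lo),np.array(hi))
    n,l,s,c=cv2.connectedComponentsWithStats(m); return [(l==i,s[i],c[i]) for i in range(1,n) if s[i,4]>=amin]
def rect(P):
    (c,(w,h),a)=cv2.minAreaRect((P[:,:2]*1000).astype(np.float32)); 
    if w<h: w,h,a=h,w,a+90
    return np.array(c),w,h,a
E
python3 - <<'E'
from h import *
for n in ['top','side']:
    z=np.load(f'pics/{n}0.npz');im,K,T,d=z['im'],z['mtx'],z['T'],z['d']
    for nm,lo,hi,h in [('green',(45,100,40),(80,255,255),.015),('blue',(105,150,60),(125,255,255),.063),('red',(0,180,90),(4,255,255),.07),('yellow',(24,150,120),(32,255,255),.05),('orange',(8,140,100),(20,255,255),.054)]:
        for m,s,c in blobs(im,lo,hi,6):
            uv=np.argwhere(m)[:,::-1]; P=ray(uv,K,T,h); print(n,nm,s,c.round(1),ray(c,K,T,h).round(4)[0],[np.round(x,1) for x in rect(P)])
E
```

```text
top green [281 172   4   5   7] [282.9 174. ] [ 0.5196 -0.1839  0.015 ] [array([ 519.6, -184.4]), np.float64(13.5), np.float64(4.5), np.float64(134.4)]
top blue [448 214  40  17 520] [467.4 221.8] [ 0.3613 -0.7376  0.063 ] [array([ 361.2, -737.6]), np.float64(116.5), np.float64(41.2), np.float64(94.5)]
top orange [ 88 309   6   3   8] [ 91.  309.5] [0.1139 0.3977 0.054 ] [array([114.5, 398.3]), np.float64(16.1), np.float64(4.3), np.float64(68.0)]
top orange [ 89 313   4   3   7] [ 90.7 314.1] [0.1004 0.3983 0.054 ] [array([100. , 398.2]), np.float64(9.3), np.float64(4.7), np.float64(107.6)]
side green [237 164  14  20 108] [243.4 173.4] [ 0.536 -0.218  0.015] [array([ 536.8, -219.4]), np.float64(111.9), np.float64(23.2), np.float64(115.7)]
side green [272 164  10  14  58] [276.5 170.5] [ 0.4034 -0.2397  0.015 ] [array([ 403.3, -239.9]), np.float64(83.1), np.float64(15.9), np.float64(70.3)]
side blue [283  86  10  13 111] [287.3  92.1] [ 0.3602 -0.7476  0.063 ] [array([ 360.5, -750. ]), np.float64(111.2), np.float64(41.1), np.float64(95.4)]
side blue [265 121   7  17  97] [268.2 128.6
[... 1391 characters left out ...]
 0.1361 -0.3817  0.054 ] [array([ 136.1, -382.4]), np.float64(16.7), np.float64(13.2), np.float64(2.0)]
side orange [466 160   9   3  20] [470. 161.] [-0.3568 -0.2823  0.054 ] [array([-355.6, -282.3]), np.float64(28.8), np.float64(11.7), np.float64(2.1)]
side orange [147 218   6   5  18] [149.4 219.8] [0.8368 0.0632 0.054 ] [array([836.9,  63.9]), np.float64(18.3), np.float64(17.5), np.float64(2.4)]
side orange [193 218  14  12 115] [199.5 223.2] [0.6615 0.0705 0.054 ] [array([661.3,  73.4]), np.float64(47.2), np.float64(44.8), np.float64(98.1)]
side orange [378 338   9   9  42] [381.8 342. ] [0.1168 0.441  0.054 ] [array([116.4, 440.9]), np.float64(20.6), np.float64(19.6), np.float64(41.3)]
```

Run:
```python
import cv2,numpy as np
a=cv2.imread('pics/top0.png')[90:230,165:345];b=cv2.imread('pics/side0.png')[150:270,160:320]
a=cv2.resize(a,None,fx=3.3,fy=3.3,interpolation=cv2.INTER_CUBIC);
cv2.imwrite('pics/crop1.png',a)
```

```text
(no output)
```

View pics/crop1.png

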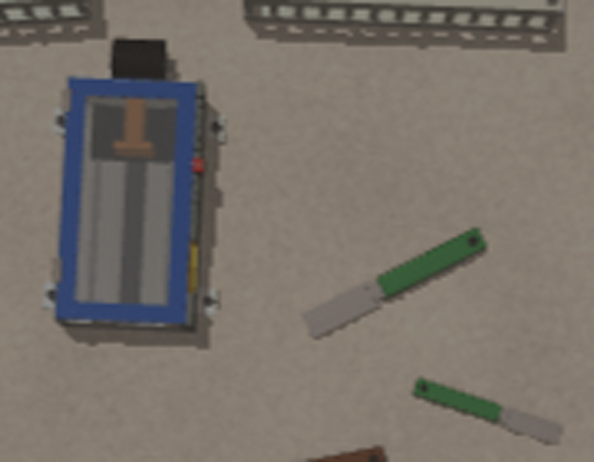

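The crop shows the cassette (drum up = world +x), yellow notch at crop (193,268), red clip at (199,165), and the large green knife with its handle from (380,285) to (483,240) and tip at (312,325).

Run:
```python
from h import *
from scipy.spatial.transform import Rotation as R
z=np.load('pics/top0.npz');im,K,T=z['im'],z['mtx'],z['T']
for nm,lo,hi,h in [('green',(40,80,20),(85,255,255),.016),('blue',(100,100,40),(128,255,255),.063),('red',(0,130,60),(6,255,255),.076),('red',(172,130,60),(180,255,255),.076),('yellow',(20,110,80),(34,255,255),.05)]:
    for m,s,c in blobs(im,lo,hi,6):
        if not(165<c[0]<345 and 90<c[1]<230): continue
        P=ray(np.argwhere(m)[:,::-1],K,T,h); print(nm,s[4],c.round(1),ray(c,K,T,h).round(4)[0],[np.round(x,1) for x in rect(P)])
# blade tip side etc: tip pixel from crop
for u,v in [(312,325),(325,335),(306,314)]: print('tip',ray((165+u/3.3,90+v/3.3),K,T,.009).round(4))
z=np.load('pics/side0.npz')
from bench import ctrl
s=ctrl.get_state(); print(R.from_rotvec(s['tool_rot']).as_matrix().round(3))
W=ctrl.camera_params('wrist'); print(W['mtx']); 
Rt=R.from_rotvec(s['tool_rot']).as_matrix(); print((Rt.T@W['T'][:3,:3]).round(3), Rt.T@(W['T'][:3,3]-s['position']))
```

```text
green 193 [295.1 169.3] [ 0.5339 -0.2229  0.016 ] [array([ 535., -224.]), np.float64(105.2), np.float64(18.4), np.float64(116.0)]
green 118 [303.4 210.8] [ 0.4026 -0.2462  0.016 ] [array([ 403. , -245.2]), np.float64(81.0), np.float64(13.9), np.float64(70.9)]
blue 962 [203.4 150.1] [0.5891 0.0619 0.063 ] [array([589.7,  63.2]), np.float64(224.4), np.float64(118.1), np.float64(177.0)]
red 9 [224.7 139.7] [ 0.6183 -0.0039  0.076 ] [array([618.8,  -4.9]), np.float64(9.3), np.float64(6.1), np.float64(179.6)]
yellow 30 [223.3 171.1] [0.5257 0.0022 0.05  ] [array([526.1,   3. ]), np.float64(43.4), np.float64(6.1), np.float64(179.6)]
tip [[ 0.475  -0.1099  0.009 ]]
tip [[ 0.4653 -0.1222  0.009 ]]
tip [[ 0.4857 -0.1043  0.009 ]]
[[ 0.956  0.293 -0.001]
 [ 0.293 -0.956  0.002]
 [-0.    -0.002 -1.   ]]
[[279.75049885   0.         256.82091282]
 [  0.         279.75049885 190.35263463]
 [  0.           0.           1.        ]]
[[ 0.001 -0.957 -0.29 ]
 [ 1.     0.002 -0.   ]
 [ 0.001 -0.29   0.957]] [ 0.07943176  0.00091355 -0.14721956]
```

```bash
python3 -m inch '[[80,100,0,0,0,20],[332,424,0,0,0,99.5],[332,424,0,0,0,99.5],[332,424,0,0,0,99.5],[332,424,0,0,0,99.5],[332,424,0,0,0,99.5],[332,424,0,0,0,99.5],[332,424,-60,0,0,99.5],[332,424,-100,0,0,99.5],[332,424,-100,0,0,99.5],[332,424,-100,0,0,99.5],[332,424,-100,0,0,99.5],[332,424,-100,0,0,99.5]]' 60 40
python3 - <<'E'
from bench import ctrl
from h import *
W=ctrl.camera_params('wrist');s=ctrl.get_state();im,d=ctrl.get_image('wrist');cv2.imwrite('pics/w1.png',im[:,:,::-1]);np.savez('pics/w1.npz',im=im,d=d,**W)
print(s['joint_positions'])
K,T=W['mtx'],W['T']
for nm,lo,hi,h in [('green',(40,80,20),(85,255,255),.018)]:
    for m,q,c in blobs(im,lo,hi,200):
        P=ray(np.argwhere(m)[:,::-1],K,T,h); print(nm,q,c.round(1),ray(c,K,T,h).round(4)[0],[np.round(x,1) for x in rect(P)])
E
```

```text
time: 1.72
position: [0.5224, -0.1997, 0.1383]
tool_rot: [1.656, 2.666, -0.001]
ft_force: [-1.0, -0.4, 0.4]
grip_width: 0.689
grip_force: 0.0
[ 0.8238246   0.2444308  -0.57449913  1.78789425  0.14611333  1.14853845
  0.66212501]
green [ 100  140   66   68 1412] [132.6 174.2] [ 0.4066 -0.241   0.018 ] [array([ 406.3, -242. ]), np.float64(85.0), np.float64(16.9), np.float64(70.9)]
green [ 247  159   22  100 1989] [257.6 207.2] [ 0.5319 -0.2175  0.018 ] [array([ 533.8, -221.3]), np.float64(108.0), np.float64(21.1), np.float64(116.6)]
```

View pics/w1.png

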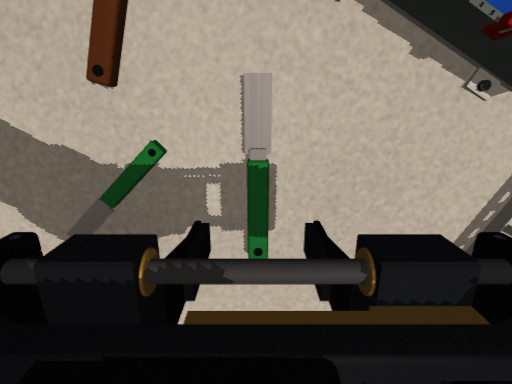

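Wrist view: large green knife along column 258 (handle rows 159–259, tip row 73), centred between the fingers. Descend and grip.

```bash
python3 -m inch '[[-2,5,-50,0,0,0],[-2,5,-95,0,0,0],[-2,5,-112,0,0,0],[-2,5,-120,0,0,0],[-2,5,-120,0,0,0],[-2,5,-120,0,0,0]]' 60 55; python3 -m inch '[[0,0,0,0,0,0],[0,0,0,0,0,0],[0,0,0,0,0,0],[0,0,0,0,0,0],[0,0,0,0,0,0]]' 0 58; python3 -m inch '[[0,0,30,0,0,0],[0,0,80,0,0,0],[0,0,80,0,0,0],[0,0,80,0,0,0]]'
python3 - <<'E'
from bench import ctrl
from h import *
W=ctrl.camera_params('wrist');s=ctrl.get_state();im,d=ctrl.get_image('wrist');cv2.imwrite('pics/w2.png',im[:,:,::-1]);np.savez('pics/w2.npz',im=im,d=d,**W)
K,T=W['mtx'],W['T']
hsv=cv2.cvtColor(im,cv2.COLOR_RGB2HSV)
print(s['position'],s['tool_rot'])
from scipy.spatial.transform import Rotation as R
Rt=R.from_rotvec(s['tool_rot']).as_matrix()
# points of depth map in the tool frame near the blade
v,u=np.mgrid[0:384,0:512]; ok=(d>0)
P=np.c_[(u[ok]-K[0,2])/K[0,0]*d[ok],(v[ok]-K[1,2])/K[1,1]*d[ok],d[ok]]@T[:3,:3].T+T[:3,3]
Q=(P-s['position'])@Rt
m=(abs(Q[:,1])<.018)&(Q[:,2]>-.03)&(Q[:,2]<.03)&(Q[:,0]>.02)&(Q[:,0]<.16)
q=Q[m]; b=q[q[:,0]>q[:,0].max()-.06]
print(len(q),q.min(0),q.max(0))
for lo in np.arange(.02,.14,.01):
    w=q[(q[:,0]>=lo)&(q[:,0]<lo+.01)]
    if len(w): print(lo.round(3),len(w),w[:,1].min().round(4),w[:,1].max().round(4),np.median(w[:,2]).round(4))
E
```

```text
time: 2.52
position: [0.5213, -0.1931, 0.0181]
tool_rot: [1.652, 2.669, 0.0]
ft_force: [-0.3, 0.0, 0.1]
grip_width: 0.686
grip_force: 0.0
time: 3.15
position: [0.5201, -0.1926, 0.0166]
tool_rot: [1.653, 2.672, 0.0]
ft_force: [0.6, -0.1, -0.5]
grip_width: 0.245
grip_force: 58.0
time: 3.65
position: [0.5195, -0.1926, 0.096]
tool_rot: [-1.653, -2.671, 0.001]
ft_force: [-0.7, -0.2, -1.7]
grip_width: 0.246
grip_force: 58.0
[ 0.51945785 -0.19255999  0.09597252] [-1.65268196e+00 -2.67080085e+00  6.83847846e-04]
7041 [ 0.02000295 -0.0136682  -0.00032398] [0.10042821 0.01245653 0.01288785]
0.02 610 -0.0136 0.012 0.0027
0.03 827 -0.0137 0.0124 0.0072
0.04 807 -0.0134 0.0123 0.0073
0.05 842 -0.0137 0.0125 0.0072
0.06 876 -0.0135 0.0123 0.0072
0.07 968 -0.0137 0.0124 0.0072
0.08 999 -0.0137 0.0123 0.0072
0.09 1064 -0.0134 0.0124 0.0072
0.1 48 -0.0135 0.0122 0.0071
```

Blade sits level in the grip: tip 100.5 mm ahead of the TCP, mid-plane 8.5 mm below it. Now look closely at the notch wall.

```bash
python3 -m inch '[[10,20,60,0,0,-10],[40,62,120,0,0,-20],[40,62,154,0,0,-29.5],[40,62,154,0,0,-29.5],[40,62,154,0,0,-29.5],[40,62,154,0,0,-29.5]]'
python3 - <<'E'
from bench import ctrl
from h import *
W=ctrl.camera_params('wrist');s=ctrl.get_state();im,d=ctrl.get_image('wrist');cv2.imwrite('pics/w3.png',im[:,:,::-1]);np.savez('pics/w3.npz',im=im,d=d,**W)
K,T=W['mtx'],W['T']
for nm,lo,hi,h in [('blue',(105,120,40),(125,255,255),.063),('red',(0,150,70),(5,255,255),.076),('red',(174,150,70),(180,255,255),.076),('yellow',(20,120,80),(34,255,255),.048),('orange',(8,140,100),(18,255,255),.054),('white',(0,0,230),(180,40,255),.07)]:
    for m,q,c in blobs(im,lo,hi,25):
        P=ray(np.argwhere(m)[:,::-1],K,T,h); print(nm,q,c.round(1),ray(c,K,T,h).round(4)[0],[np.round(x,1) for x in rect(P)])
E
```

```text
time: 4.45
position: [0.5586, -0.1313, 0.248]
tool_rot: [-2.277, -2.159, 0.004]
ft_force: [-0.0, -0.7, -1.4]
grip_width: 0.247
grip_force: 58.0
blue [ 169    0  220   51 4767] [278.4  35.9] [0.5885 0.0176 0.063 ] [array([588. ,  27.4]), np.float64(225.5), np.float64(46.8), np.float64(177.0)]
red [303  50   5   9  41] [305.2  54.2] [ 0.6147 -0.0037  0.076 ] [array([614.5,  -3.5]), np.float64(7.7), np.float64(4.2), np.float64(89.8)]
red [311  50   4  11  39] [312.4  54.4] [ 0.6222 -0.0042  0.076 ] [array([622.3,  -4.8]), np.float64(9.5), np.float64(3.1), np.float64(90.2)]
yellow [201  52  44   8 352] [222.5  55.5] [0.5258 0.0042 0.048 ] [array([525.7,   4.2]), np.float64(49.0), np.float64(7.2), np.float64(177.0)]
orange [481  24  19  20 228] [490.   33.5] [0.8186 0.0098 0.054 ] [array([818.9,   9.7]), np.float64(19.7), np.float64(18.4), np.float64(177.0)]
orange [204 254   5  42 124] [206.2 275.7] [ 0.4791 -0.2767  0.054 ] [array([ 478.9, -275.4]), np.float64(66.2), np.float64(5.6), np.float64(84.2)]
orange [306 270   3  24  51] [307.2 281.7] [ 0.6206 -0.2933  0.054 ] [array([ 620.3, -293.1]), np.float64(37.6), np.float64(2.8), np.float64(90.0)]
```

View pics/w3.png

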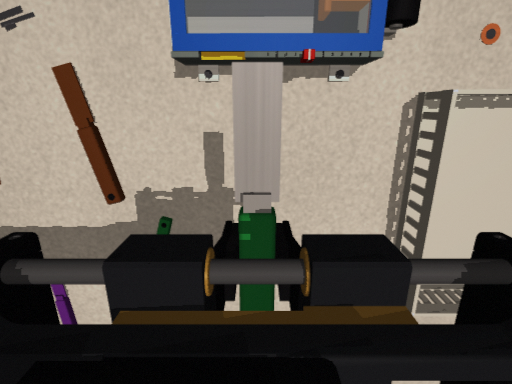

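Yellow sill at (222,55), clip split around (309,54), blade at column 257; cassette origin ≈ (0.5895, 0.062), yaw −3°. Move in front of the notch.

```bash
python3 -m inch '[[-38,0,-40,0,0,0],[-38,0,-100,0,0,0],[-38,0,-160,0,0,0],[-38,10,-186,0,0,0],[-38,17,-186,0,0,0],[-38,17,-186,0,0,0],[-38,17,-186,0,0,0]]'
python3 - <<'E'
from bench import ctrl
from h import *
W=ctrl.camera_params('wrist');s=ctrl.get_state();im,d=ctrl.get_image('wrist')
K,T=W['mtx'],W['T'];im2,d2=ctrl.get_image('side');cv2.imwrite('pics/s4.png',cv2.resize(im2[150:270,160:320,::-1],None,fx=4,fy=4,interpolation=2))
cv2.imwrite('pics/w4.png',im[:,:,::-1])
p=s['position']; print(p, s['tool_rot'])
for m,q,c in blobs(im,(20,120,80),(34,255,255),25): print(c,ray(c,K,T,.048))
c,sn=np.cos(np.radians(-3)),np.sin(np.radians(-3)); r=p[:2]-[.5895,.062]; print('cassette TCP',r[0]*c+r[1]*sn,-r[0]*sn+r[1]*c)
E
```

```text
time: 5.38
position: [0.5234, -0.1143, 0.0663]
tool_rot: [2.277, 2.16, 0.002]
ft_force: [0.6, -0.6, -1.0]
grip_width: 0.243
grip_force: 58.0
[ 0.52336854 -0.11431473  0.06625451] [2.27687714e+00 2.16023913e+00 1.88454143e-03]
[250.45041754  25.48277662] [[0.52623136 0.00482494 0.048     ]]
cassette TCP -0.0568132316433894 -0.17953414645717777
```

```bash
python3 -m inch '[[0,0,0,0,0,0],[0,0,0,0,0,0]]'
```

```text
time: 5.72
position: [0.5222, -0.1138, 0.0649]
tool_rot: [2.279, 2.162, 0.0]
ft_force: [-0.2, -0.0, -0.9]
grip_width: 0.246
grip_force: 58.0
```

View pics/s4.png

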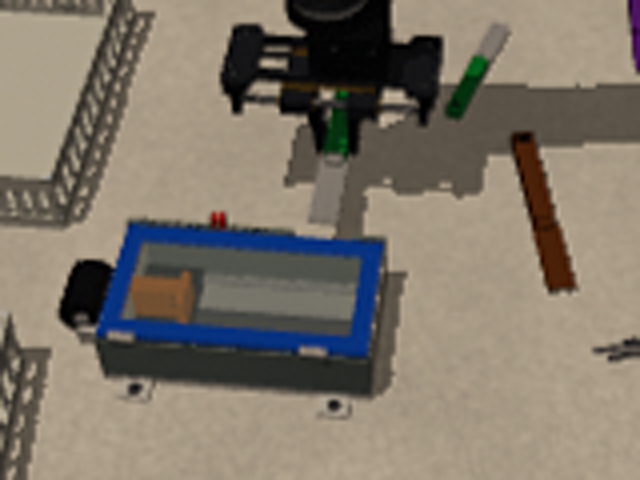

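Blade tip sits just outside the wall, in line with the notch region. Trim and insert.

```bash
python3 -m inch '[[-1,0,-4,0,0,0],[-1,0,-4,0,0,0],[-1,0,-4,0,0,0]]'; python3 -m inch '[[0.5,10,0,0,0,0],[1,18,0,0,0,0]]';  python3 -m inch '[[0.5,10,0,0,0,0],[1,20,0,0,0,0],[1.6,31,0,0,0,0],[1.6,31,0,0,0,0]]'
```

```text
time: 6.1
position: [0.521, -0.1136, 0.0604]
tool_rot: [-2.279, -2.163, 0.0]
ft_force: [-0.0, -0.1, -2.0]
grip_width: 0.25
grip_force: 58.0
time: 6.35
position: [0.5222, -0.0945, 0.0606]
tool_rot: [-2.278, -2.163, -0.001]
ft_force: [0.3, 0.0, -0.9]
grip_width: 0.245
grip_force: 58.0
time: 6.85
position: [0.5238, -0.0632, 0.0606]
tool_rot: [-2.276, -2.165, -0.001]
ft_force: [-0.7, 0.4, -0.5]
grip_width: 0.247
grip_force: 58.0
```

```bash
python3 -m inch '[[0,0,5,0,0,0],[0,0.5,11,0,0,0],[0,1,17,0,0,0],[0,2.4,28,0,0,0],[0.3,6,40,0,0,0],[0.6,11,50,0,0,0],[0.9,17,60,0,0,0],[1.3,25,69,0,0,0],[1.3,25,69,0,0,0]]'
python3 - <<'E'
from bench import ctrl
from h import *
im2,d2=ctrl.get_image('side');cv2.imwrite('pics/s5.png',cv2.resize(im2[130:270,160:320,::-1],None,fx=4,fy=4,interpolation=2))
E
```

```text
time: 7.98
position: [0.526, -0.0383, 0.1308]
tool_rot: [2.276, 2.163, 0.004]
ft_force: [-0.0, 0.3, -1.6]
grip_width: 0.247
grip_force: 58.0
```

View pics/s5.png

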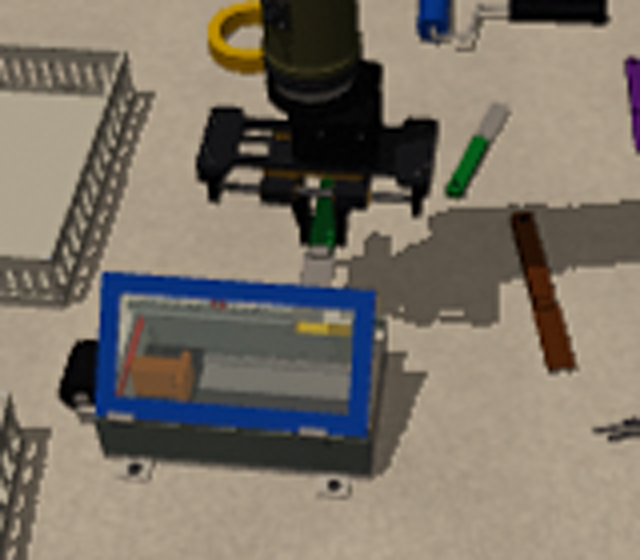

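Cover is at about 45° with the blade beneath it. Continue past upright.

```bash
python3 -m inch '[[0.4,8.5,7.5,0,0,0],[0.9,18,15,0,0,0],[1.5,28.5,20.5,0,0,0],[2,39,24.5,0,0,0],[2.6,51,27,0,0,0],[3.2,62.5,28,0,0,0],[3.8,74.5,28,0,0,0],[4.5,86,26,0,0,0],[4.7,90,25,0,0,0],[4.7,90,25,0,0,0]]'
python3 - <<'E'
from bench import ctrl
from h import *
im2,d=ctrl.get_image('side');K,T=[ctrl.camera_params('side')[k] for k in('mtx','T')]
cv2.imwrite('pics/s6.png',cv2.resize(im2[130:270,160:320,::-1],None,fx=4,fy=4,interpolation=2))
# cover angle from depth of blue pixels
m=max(blobs(im2[:],(105,150,60),(125,255,255),200),key=lambda b:b[1][4]*(150<b[2][0]<300 and b[2][1]>150))[0]
v,u=np.nonzero(m&(d>0)); z=d[v,u]
P=np.c_[(u-K[0,2])/K[0,0]*z,(v-K[1,2])/K[1,1]*z,z]@T[:3,:3].T+T[:3,3]
c,sn=np.cos(np.radians(-3)),np.sin(np.radians(-3)); r=P[:,:2]-[.5895,.062]; y=-r[:,0]*sn+r[:,1]*c
print(len(P),np.percentile(y,[1,50,99]),np.percentile(P[:,2],[1,50,99])); k=np.polyfit(P[:,2],y,1); print(90+np.degrees(np.arctan(k[0])))
E
```

```text
time: 9.28
position: [0.5296, 0.0511, 0.1544]
tool_rot: [-2.277, -2.163, -0.0]
ft_force: [-0.2, 1.2, -1.1]
grip_width: 0.244
grip_force: 58.0Traceback (most recent call last):
  File "<stdin>", line 6, in <module>
ValueError: max() iterable argument is empty
```

View pics/s6.png

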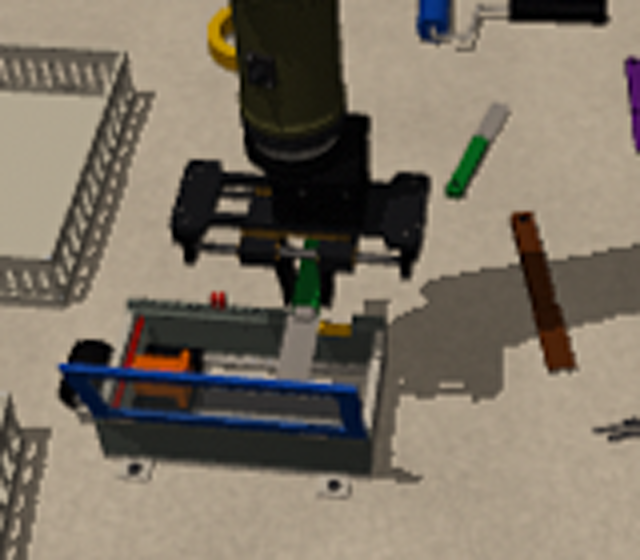

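The cover leans past upright (blue frame now seen edge-on, rows 365–435). Nudge slightly further, retreat and lay the blade on open bench.

```bash
python3 -m inch '[[0,3,-1,0,0,0],[0,3,-1,0,0,0],[0,-30,0,0,0,0],[2,-80,0,0,0,0],[10,-140,0,0,0,0],[15,-190,-20,0,0,0],[15,-240,-60,0,0,0],[15,-250,-100,0,0,0],[15,-250,-128,0,0,0],[15,-250,-128,0,0,0],[15,-250,-128,0,0,0]]'
```

```text
time: 10.7
position: [0.5457, -0.1995, 0.0278]
tool_rot: [2.277, 2.162, 0.002]
ft_force: [0.4, -0.2, -0.9]
grip_width: 0.242
grip_force: 58.0
```

```bash
python3 -m inch '[[0,0,-5,0,0,0],[0,0,-9,0,0,0],[0,0,-10.5,0,0,0],[0,0,-10.5,0,0,0]]'; python3 -m inch '[[0,0,0,0,0,0],[0,0,0,0,0,0],[0,0,0,0,0,0]]' 55 20;  python3 -m inch '[[0,0,20,0,0,0],[0,0,80,0,0,0],[-10,40,140,0,0,8],[-10,80,200,0,0,17],[35,140,230,0,0,28],[35,190,260,0,0,39],[35,190,260,0,0,50],[35,190,260,0,0,61],[35,190,260,0,0,72],[35,190,260,0,0,90],[35,190,260,0,0,90],[35,190,260,0,0,90],[35,190,260,0,0,90]]' 30
python3 - <<'E'
from bench import ctrl
from h import *
W=ctrl.camera_params('wrist');s=ctrl.get_state();im,d=ctrl.get_image('wrist');cv2.imwrite('pics/w7.png',im[:,:,::-1]);np.savez('pics/w7.npz',im=im,d=d,**W)
i2,d2=ctrl.get_image('side');S=ctrl.camera_params('side');np.savez('pics/s7.npz',im=i2,d=d2,**S)
print(s['joint_positions'])
E
```

```text
time: 11.2
position: [0.5447, -0.1996, 0.0166]
tool_rot: [2.278, 2.163, -0.0]
ft_force: [-1.9, 0.3, 2.8]
grip_width: 0.246
grip_force: 58.0
time: 11.58
position: [0.5448, -0.1996, 0.016]
tool_rot: [2.279, 2.162, 0.0]
ft_force: [0.2, 0.6, -0.1]
grip_width: 0.504
grip_force: 0.0
time: 13.2
position: [0.5797, -0.0095, 0.2768]
tool_rot: [0.086, 3.14, -0.0]
ft_force: [0.3, -0.4, 0.0]
grip_width: 0.342
grip_force: 0.0
[ 0.68537271  0.24116592 -0.84101384  1.54813194  0.18109384  1.43245516
  1.34999919]
```

View pics/w7.png

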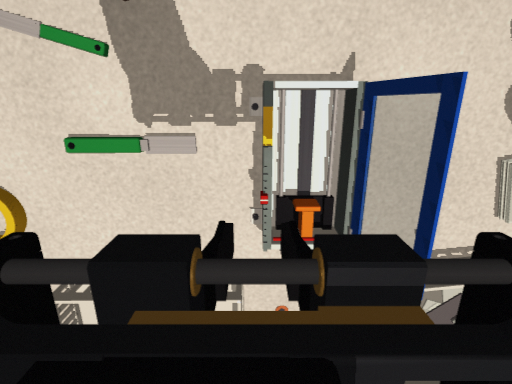

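Blade lies on the bench, cover folded back; clip at (264,199), T handle at (306,215), the plate's red edge at row ~240.

Run:
```python
from h import *
c,sn=np.cos(np.radians(-3)),np.sin(np.radians(-3))
def cas(P): r=P[:,:2]-[.5895,.062]; return np.c_[r[:,0]*c+r[:,1]*sn,-r[:,0]*sn+r[:,1]*c]
z=np.load('pics/w7.npz');im,K,T=z['im'],z['mtx'],z['T']
for nm,lo,hi,h in [('red',(0,150,60),(4,255,255),.076),('red2',(174,150,60),(180,255,255),.056),('or',(7,150,100),(18,255,255),.054),('yel',(20,150,80),(34,255,255),.048)]:
    for m,q,cc in blobs(im,lo,hi,4):
        if not(255<cc[0]<345 and 70<cc[1]<262): continue
        hh=.056 if (nm.startswith('red') and cc[1]>225) else h
        P=cas(ray(np.argwhere(m)[:,::-1],K,T,hh))*1000; print(nm,q,cc.round(1),P.mean(0).round(1),P.min(0).round(1),P.max(0).round(1))
print(im[188:212,261:268].tolist()[::2] if 0 else '')
for v in range(192,208): print(v,im[v,262:267].tolist())
z=np.load('pics/s7.npz');im,K,T,d=z['im'],z['mtx'],z['T'],z['d']
for m,q,cc in blobs(im,(105,100,40),(125,255,255),100):
    if not 150<cc[1]<270: continue
    v,u=np.nonzero(m&(d>0)); zz=d[v,u]
    P=np.c_[(u-K[0,2])/K[0,0]*zz,(v-K[1,2])/K[1,1]*zz,zz]@T[:3,:3].T+T[:3,3]; y=cas(P)[:,1]
    top=P[:,2]>P[:,2].max()-.015; print(q,'cover top z,y',P[top,2].mean(),y[top].mean(),'ang',90+np.degrees(np.arctan2(y[top].mean()-.062,P[top,2].mean()-.0605)))
```

```text
red [261 191   7   8  40] [263.4 195.4] [ 26.5 -64. ] [ 20.5 -67.2] [ 30.1 -59.3]
red [260 201   8   3  22] [263.8 202. ] [ 35.6 -63.4] [ 34.2 -68.5] [ 37.  -59.2]
red [273 237   8   4  31] [276.4 238.5] [ 98.7 -44.3] [ 96.3 -49.3] [101.1 -39. ]
red [302 237  13   4  37] [308.2 238.9] [99.3  1.9] [96.3 -7.2] [101.1  10.3]
or [295 205  26  33 465] [307.1 219.2] [69.5 -0.9] [ 47.8 -18.9] [97.3 16.6]
yel [263 107  10  39 339] [267.2 126.3] [-59.6 -58.9] [-84.1 -64.5] [-35.3 -52.9]

192 [[70, 11, 9], [66, 52, 47], [64, 64, 59], [105, 107, 97], [119, 121, 111]]
193 [[69, 8, 7], [67, 27, 24], [66, 32, 29], [83, 49, 44], [91, 56, 50]]
194 [[68, 8, 7], [68, 7, 6], [68, 7, 4], [69, 8, 8], [69, 8, 5]]
195 [[95, 10, 8], [96, 11, 8], [95, 8, 9], [94, 9, 6], [94, 11, 9]]
196 [[193, 25, 21], [194, 26, 21], [193, 26, 21], [193, 27, 22], [186, 25, 19]]
197 [[194, 27, 23], [195, 28, 23], [196, 29, 23], [198, 29, 25], [198, 29, 25]]
198 [[195, 37, 29], [191, 34, 28], [196, 37, 31], [198, 38, 32], [193, 39, 34]]
199 [[206, 112, 98], [176, 109, 96], [193, 110, 97], [207, 114, 101], [175, 117, 103]]
200 [[222, 214, 194], [223, 213, 194], [223, 213, 195], [222, 214, 195], [223, 214, 196]]
201 [[201, 66, 58], [201, 67, 58], [202, 69, 59], [203, 68, 59], [203, 68, 59]]
202 [[194, 27, 24], [193, 25, 20], [194, 27, 22], [195, 27, 23], [196, 28, 23]]
203 [[180, 26, 21], [182, 30, 26], [183, 31, 29], [185, 34, 29], [184, 33, 28]]
204 [[69, 42, 38], [86, 62, 57], [97, 74, 68], [95, 73, 66], [95, 72, 67]]
205 [[76, 72, 64], [104, 108, 100], [123, 128, 118], [125, 130, 119], [124, 129, 120]]
206 [[79, 76, 67], [104, 109, 100], [124, 130, 120], [123, 129, 119], [124, 130, 119]]
207 [[79, 76, 67], [99, 103, 95], [122, 127, 117], [119, 125, 115], [117, 121, 112]]
[175 221  77  19 443] cover top z,y 0.17151839694855042 0.10410489319073535 ang 110.76975816155836
```

```bash
python3 -m inch '[[40,30,0,8,-0.4,0],[87.5,65.5,-50,17,-0.9,0],[87.5,65.5,-100,17,-0.9,0],[87.5,65.5,-150,17,-0.9,0],[87.5,65.5,-170,17,-0.9,0],[87.5,65.5,-170,17,-0.9,0],[87.5,65.5,-170,17,-0.9,0],[87.5,65.5,-170,17,-0.9,0]]' 33
```

```text
time: 14.3
position: [0.6686, 0.0559, 0.1086]
tool_rot: [0.08, 3.094, 0.462]
ft_force: [-0.7, 0.2, -1.0]
grip_width: 0.38
grip_force: 0.0
```

```bash
python3 -m inch '[[-1,0,-20,0,0,0],[-1,0,-40,0,0,0],[-1,0,-52,0,0,0],[-1,0,-58,0,0,0],[-1,0,-58,0,0,0],[-1,0,-58,0,0,0]]'
python3 - <<'E'
from bench import ctrl
from h import *
from scipy.spatial.transform import Rotation as R
s=ctrl.get_state(); print(R.from_rotvec(s['tool_rot']).as_matrix().round(3).tolist())
im,d=ctrl.get_image('side');cv2.imwrite('pics/s8.png',cv2.resize(im[130:270,130:330,::-1],None,fx=4,fy=4,interpolation=2))
E
```

```text
time: 15.05
position: [0.6666, 0.0561, 0.0487]
tool_rot: [0.081, 3.097, 0.464]
ft_force: [0.4, 0.3, 0.3]
grip_width: 0.374
grip_force: 0.0
[[-0.999, 0.05, 0.016], [0.052, 0.955, 0.293], [-0.001, 0.293, -0.956]]
```

View pics/s8.png

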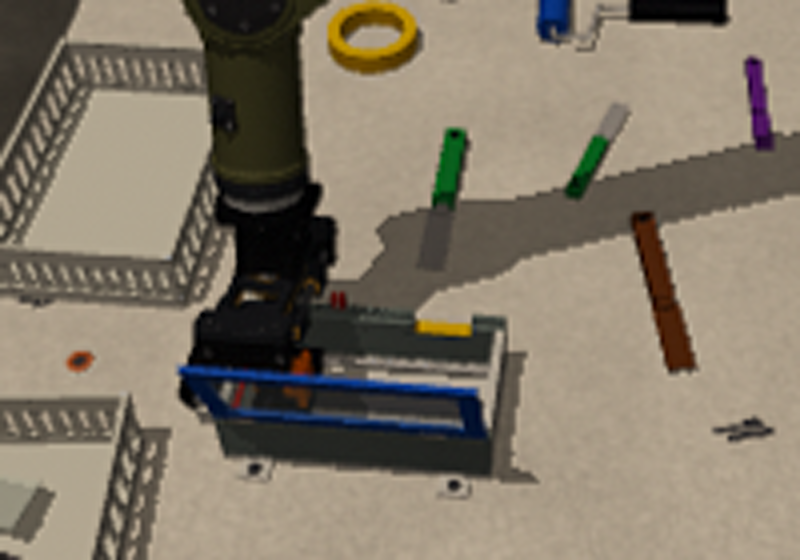

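Gripper is tilted clear of the cover and clip, fingers around the orange stem. Close and pull most of the way.

```bash
python3 -m inch '[[0,0,0,0,0,0],[0,0,0,0,0,0],[0,0,0,0,0,0],[0,0,0,0,0,0]]' 0 40; python3 -m inch '[[-5,0.3,0,0,0,0],[-15,0.8,0,0,0,0],[-27,1.4,0,0,0,0],[-40,2.1,0,0,0,0],[-52,2.7,0,0,0,0],[-60,3.1,0,0,0,0],[-60,3.1,0,0,0,0],[-60,3.1,0,0,0,0]]'
python3 - <<'E'
from bench import ctrl
from h import *
c,sn=np.cos(np.radians(-3)),np.sin(np.radians(-3))
def cas(P): r=P[:,:2]-[.5895,.062]; return np.c_[r[:,0]*c+r[:,1]*sn,-r[:,0]*sn+r[:,1]*c]
im,d=ctrl.get_image('wrist');cv2.imwrite('pics/w9.png',im[:,:,::-1]);t,_=ctrl.get_image('top')
im,d=ctrl.get_image('side');W=ctrl.camera_params('side');np.savez('pics/s9.npz',im=im,d=d,**W)
cv2.imwrite('pics/c9.png',np.vstack([cv2.resize(im[195:245,180:280,::-1],(700,300),interpolation=2),cv2.resize(t[110:155,175:265,::-1],(700,300),interpolation=2)]))
for lo,hi in [((0,120,60),(5,255,255)),((174,120,60),(180,255,255))]:
  for m,q,cc in blobs(im,lo,hi,3):
    if 170<cc[0]<270 and 180<cc[1]<250: print(q,cc,cas(ray(cc,W['mtx'],W['T'],.056))*1000,cas(ray(cc,W['mtx'],W['T'],.074))*1000)
E
```

```text
time: 15.6
position: [0.6664, 0.0562, 0.0485]
tool_rot: [0.08, 3.097, 0.464]
ft_force: [-0.4, 0.8, 2.2]
grip_width: 0.224
grip_force: 38.6
time: 16.6
position: [0.6084, 0.0593, 0.0486]
tool_rot: [0.082, 3.092, 0.464]
ft_force: [6.9, 3.3, -3.8]
grip_width: 0.227
grip_force: 38.2
[205 228   3   5   8] [206.125 229.75 ] [[42.65179045 38.74608885]] [[37.79152257 51.81910835]]
```

View pics/c9.png

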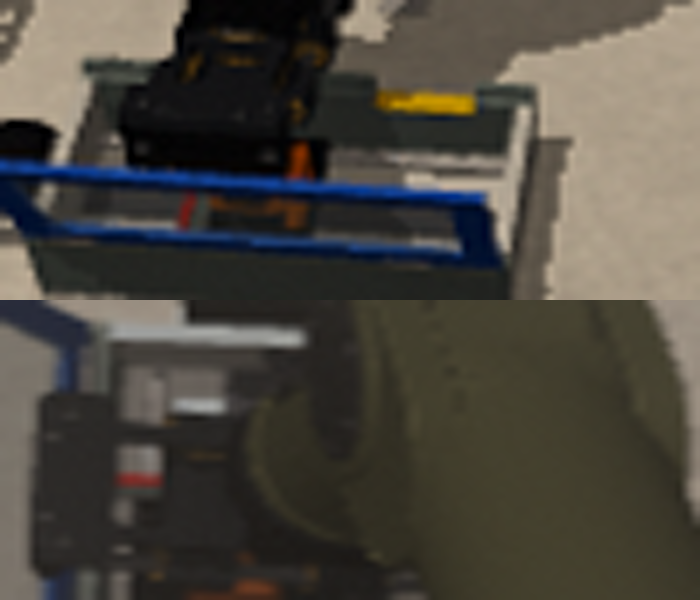

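Side crop (upper half): red plate edge at ~(187,210), clip hidden by the hand; top crop: red edge at ~(140,480). Check the biases against the unmoved picture.

Run:
```python
from bench import ctrl
from h import *
c,sn=np.cos(np.radians(-3)),np.sin(np.radians(-3))
def cas(P): r=P[:,:2]-[.5895,.062]; return np.c_[r[:,0]*c+r[:,1]*sn,-r[:,0]*sn+r[:,1]*c]
t,_=ctrl.get_image('top');T=ctrl.camera_params('top')
z=np.load('pics/s7.npz');y=np.load('pics/s9.npz');t0=np.load('pics/top0.npz')
for n,im,W in [('s7',z['im'],z),('s9',y['im'],y),('top now',t,T),('top0',t0['im'],t0)]:
 for k,lo,hi in [('r',(0,110,50),(5,255,255)),('r',(174,110,50),(180,255,255)),('y',(20,140,80),(34,255,255))]:
  for m,q,cc in blobs(im,lo,hi,3):
    x=[cas(ray(cc,W['mtx'],W['T'],h))[0]*1000 for h in (.048,.056,.074)]
    if abs(x[1][0])<120 and abs(x[1][1])<80: print(n,k,q[4],cc.round(1),[a.round(1).tolist() for a in x])
```

```text
s7 r 11 [214.1 204.7] [[38.9, -79.6], [36.8, -72.8], [32.0, -57.7]]
s7 r 29 [193.1 214.6] [[103.7, -27.7], [101.0, -21.4], [95.1, -7.2]]
s7 r 8 [189.2 228.1] [[103.3, 31.7], [100.7, 37.5], [94.8, 50.6]]
s7 y 37 [240.4 211.5] [[-59.6, -57.0], [-60.9, -50.5], [-63.9, -35.7]]
s9 r 8 [206.1 229.8] [[44.8, 32.9], [42.7, 38.7], [37.8, 51.8]]
s9 y 47 [240.3 211.6] [[-59.4, -56.7], [-60.7, -50.2], [-63.6, -35.4]]
top now r 12 [192.5 136.5] [[43.6, 37.2], [41.9, 36.1], [38.1, 33.8]]
top now y 41 [222.  171.3] [[-61.1, -59.0], [-62.2, -59.4], [-64.7, -60.5]]
top0 r 11 [224.9 139.5] [[38.7, -63.5], [37.0, -63.9], [33.3, -64.9]]
top0 y 12 [223.  170.5] [[-58.4, -62.1], [-59.5, -62.5], [-62.1, -63.5]]
```

```bash
python3 -m inch '[[-4,0.2,0,0,0,0],[-8,0.4,0,0,0,0],[-9,0.5,0,0,0,0],[-9,0.5,0,0,0,0],[-9,0.5,0,0,0,0],[-9,0.5,0,0,0,0],[-9,0.5,0,0,0,0],[-9,0.5,0,0,0,0]]'
python3 - <<'E'
from bench import ctrl
from h import *
c,sn=np.cos(np.radians(-3)),np.sin(np.radians(-3))
def cas(P): r=P[:,:2]-[.5895,.062]; return np.c_[r[:,0]*c+r[:,1]*sn,-r[:,0]*sn+r[:,1]*c]
for n in ('side','top'):
  im,_=ctrl.get_image(n);W=ctrl.camera_params(n)
  for lo,hi in [((0,110,50),(5,255,255)),((174,110,50),(180,255,255))]:
   for m,q,cc in blobs(im,lo,hi,3):
    x=cas(ray(cc,W['mtx'],W['T'],.056))[0]*1000
    if abs(x[0])<120 and abs(x[1])<80: print(n,q[4],cc.round(1),x.round(1))
E
```

```text
time: 17.8
position: [0.5996, 0.0597, 0.0486]
tool_rot: [0.082, 3.092, 0.464]
ft_force: [7.1, 3.3, -4.9]
grip_width: 0.225
grip_force: 38.2
side 8 [208.6 230.4] [33.8 40.5]
top 12 [192.5 139.5] [32.6 35.7]
```

```bash
python3 -m inch '[[0,0,0,0,0,0],[0,0,0,0,0,0],[0,0,0,0,0,0],[0,0,0,0,0,0]]' && python3 -c "
from bench import ctrl
print(ctrl.close_job())"
```

```text
time: 18.4
position: [0.5996, 0.0597, 0.0486]
tool_rot: [0.082, 3.092, 0.464]
ft_force: [7.4, 3.0, -3.9]
grip_width: 0.226
grip_force: 38.2
the job is handed in; nothing more can be done
None
```

I handed the job in at 18.4 s. The cover is levered open to about 111° with the blade, the blade is laid on the bench, and the arm is holding the follower at 66.9 mm of travel. I measured the index mark at about 67 mm. The hand hid the clip once the follower was pulled back, so I could not confirm the final alignment, or that the clip had not moved, in a picture.

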